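Unlock the lever shear, open it and load a brass bar

TASK

The bench lever shear is locked shut. Swing its safety catch clear of the lever, raise the lever all the way up to its stop so that it stays open, then lay the brass bar flat on the shear's bed, across the blade edge, with its long edge flush along the fence and its end up against the length stop, ready to be cut. Leave the lever up and the other things on the bench where they are.

Things in the scene. Friction and masses are not known exactly. Their poses are not given: they have to be found in the camera images.
- shear: Fixed lever shear, blue-green. Origin at bench level below the cutting edge. Axes: -x its front (lever's handle; hinge at the rear), +y from the cutting edge over the bed, z up. Flat bed 50 mm above the bench, x -130 to 165, y 0 (cutting edge) to 217 mm. Fence: steel bar along y, 12 mm high and thick, front face at x = 55, in two parts, y 12 to 32 and 108 to 212; gap for a finger.
- lever (a joint): Angle of the shear's lever (rad): 0 = shut, its blade closing the edge y = 0; 0.8 = fully up against its stop, then over 70 mm above the bed at the fence and only over y -12 to 0 mm. Counterweighted and stiff: stays where it is left; 3 to 6 N at the grip raise it. Cannot rise while the catch lies over it. Axis along the shear's y.
- lever_grip (a point): Centre of the black cylindrical grip at the lever's front end: 24 mm thick, 84 mm long, along the shear's y, on the side away from the bed; about 95 mm above the bench when shut, free space round and under it. The sleeve turns freely on its crossbar, so it can be held at any angle. On raising, it goes up and rearwards round the hinge axis, which lies 335 mm in +x and 25 mm below its shut place.
- catch (a joint): Angle of the safety catch (rad): 0 = straight across the lever's top, locking it; 1.57 = parallel to the lever, fully clear; the lever is free from about 1.2. Turns about a vertical axis, anticlockwise seen from above; stays where it is left (about 2 N at the knob).
- catch_knob (a point): Middle of the black knob on the catch's tail: 20 mm across, 24 mm tall, 111 mm above the bench. The catch is a flat steel bar 94 x 16 x 8 mm, its top 16 mm below this point, swivelling on a post at x = -65, y = -45 mm of the shear, 24 mm thick. Locked, the knob points away from the lever (-y of the shear); it is swung a quarter turn to the rear (+x), away from the handle.
- catch_pivot (a point): Point on the catch's vertical axis at the height of the knob's middle; the knob goes round it at a radius of 40 mm. Does not move.
- corner (a point): Inner corner at bed level (50 mm above the bench) where fence face and length-stop face meet; axes as the shear's. The stop is a dark steel bar, 18 mm wide, 14 mm high, reaching 80 mm from the fence to -x, its face looking to -y; rigid, set 150 to 175 mm from the cutting edge. On the fence above it a clamp with brass screw, 33 mm high. The loaded bar's centre is at (-15, -100, 3) mm from here.
- bar_center (a point): Centre of the brass flat bar, 200 mm long (its x), 30 mm wide (y), 6 mm thick (z), about 0.3 kg, at first lying flat on the bench left of the shear. Loaded, its length lies along the shear's y, either way round, and 25 to 50 mm of it overhangs the cutting edge.
- punch_stand: Bystander: stand of steel dapping punches, 100 x 150 mm, 85 mm high; origin at the centre of its underside.
- hammer: Bystander: hammer lying on the bench right of the shear, 250 mm long.
- cup: Bystander: white porcelain cup, 72 mm across, 75 mm high; origin at the centre of its underside.
- bench_block: Bystander: square steel bench block, 64 x 64 x 22 mm; origin at the centre of its underside.
Things that resemble listed ones, but are neither listed nor needed, are in the scene too. Of the things like the part that bears bar_center, leave any that is black or orange; of the rest the smaller one is meant.

How it is judged:
By the outcome, as a careful person would: the job done as asked, in the order asked, and still so for the second after the job is handed in, with the robot touching nothing.
It also fails if it takes over 72 s, if anything falls off the work surface, if the arm or the gripper's body presses on something with over 40 N, if the wrist force passes 120 N, or if a joint passes its speed limit or range.

ROBOT

A 6-joint arm with a two-finger parallel gripper is mounted at the origin on the work surface. World frame = base frame: x ahead of the robot, y to its left, z up, the work surface at z = 0. Lengths are in m, angles in degrees, forces in N, time in s.
With the tool pointing down it reaches from about 0.375 to 0.9 m from the base axis. Payload 3.1 kg.
Tool frame: the origin (TCP) lies between the finger pads; the fingertips stand 22 mm ahead of it and the grasp point (between the pads) lies 3 mm ahead of it; z points along the fingers, y is the line along which they close (so a half turn about z gives the same grasp; the last joint's range is limited). The gripper opens to 87 mm and grips with 3 to 60 N. Pads are 19 mm wide; open, the fingers measure 117 mm over their backs; the gripper's body (75 mm by 190 mm) begins 51 mm behind the grasp point.
Start: joints at [61.049, 30.224, 82.088, -0, 67.689, -10.227], TCP at [0.201, 0.592, 0.245] pointing down, gripper open.
Joint ranges: [-176.69, 176.69], [-43.24, 126.21], [12.49, 139.97], [-82, 262], [0, 151.66], [-163.58, 163.58]. Speed limits (degrees/s): [159.86, 159.86, 180, 180, 180, 180].

INTERFACE

Orientations are given as a 3x3 rotation matrix whose columns are the frame's x, y, z axes.
In Python, from rig import bot, capture, search_frame, outline_of, spot_point gives the robot as it stands.
- The arm moves only by the tool jog_arm, never from a script. Its argument "rows" is text: rows parted by semicolons, each of 7 numbers parted by spaces: the opening, from 0 (shut) to 1 (fully open), then the shift along the tool's x, y, z as a fraction of full scale, then the turn, a rotation vector about the tool's x, y, z as a fraction of full scale. A call has 1 to 20 rows; each row is the pose to reach, as a shift and turn from the pose commanded when the call began, along the tool's axes at that moment; what a row does not reach only later rows make up. Full scale, the value 1, is 0.5 m for a shift and pi/4 rad for a turn. A row lasts 1/12 s, in which the tool goes at most 41.7 mm and 7.16 degrees, less where a joint would pass 70% of its speed; a pose out of reach is approached as far as the arm can. A call with a number of a shift or a turn outside -1 to 1 is refused whole. A call with a gripper value outside its range is refused whole. The fingers move at their own pace and stop on an object; the grip force is fixed at half the most. Time passes only in rows, so rows that repeat a pose let the fingers close. It gives the time, the measured TCP pose, the force, the opening and the grip force at its end, in the units of the state.
- bot.read_state(): the state, without advancing time (a new reading comes with each control period).
- capture(name): name is "scene" or "top" or "wrist"; returns a dict with "pixels" (384x512x3 uint8, red, green, blue), "fx", "fy", "cx", "cy" (pixels), "R" (3x3) and "t" (3): a world point X has camera coordinates R X + t; the wrist camera has in their place "mount" (4x4, takes a point from camera to tool coordinates, whose origin is the TCP and whose axes are the flange's). Camera axes: x right, y down, z forward; pixel columns grow to the right and rows downward; lengths in m; the calibration is good to about 2 mm. A picture is of the moment at which its call begins: read the wrist's pose just before it. There is no depth.
- bot.hand_in(): hands the job in; it is judged then, once.
Trained networks look in a picture, given as the dict that the camera call returned (one of the last four; its "shot" number tells which), for a name from the list of things; names that differ only in an ending like _2 or _b are one class to them, and where a whole thing is asked for, a point or a joint stands for the part that bears it (a point fixed in the world has none). Each returns a list of dicts, best first, with "conf" (0 to 1); they miss things now and then, are a little off and sometimes report something else, mostly with a low value. They report only what shows in the picture. A call takes as long as a camera call. They do not tell look-alikes from the thing itself.
- search_frame(label, picture): "point" ([x, y, z] in m, in world coordinates, good to about 4 mm: the middle of the surface that is visible of it).
- outline_of(label, picture): "region" (384x512 bool, what is visible of it).
- spot_point(label, picture): "point" ([x, y, z] in m, in world coordinates, good to about 4 mm: a listed point, or the origin of a listed thing).
The state is a dict: "time_s": time; "joint_positions": joint angles; "qvel": joint speeds; "tau": joint torques, N m; "position": TCP position; "tcp_rot": TCP orientation; "force": force on the tool from outside, world axes, zero at the start; "moment": the same for the moment, N m; "opening": opening from 0.0 (shut) to 1.0 (fully open); "grasp_force": force on a finger pad.
Only numpy, scipy, OpenCV 4.12 (cv2) and the standard library are available. Lean on these libraries where they do the work, as an engineer would, in place of code of your own. Each camera call takes 0.05 s, during which the arm holds its last target. There are 200 camera calls.

## Working session

There is one attempt and no reset: what is moved stays moved. The work goes in short steps, Python scripts to look and compute and a tool call to move; the robot and the scene stay as the last step left them, time stands still between calls to the robot, and variables do not carry over. Pictures are saved under pics/ and viewed, at most 10 in all, crops included, and the job is handed in when it is done.

Besides the shell and the picture viewer there is one more tool, called after "Emit:" as name(argument=value, ...), one argument or row to a line, values as JSON. jog_arm: Moves the arm, as the interface text tells. Its arguments: {"type":"object","properties":{"rows":{"type":"string"}},"required":["rows"]}

```bash
mkdir -p pics; cat > h.py <<'E'
from rig import bot, capture, search_frame, outline_of, spot_point
import numpy as np, cv2
np.set_printoptions(precision=4,suppress=True)
def save(p,n): cv2.imwrite('pics/'+n,cv2.cvtColor(p['pixels'],cv2.COLOR_RGB2BGR))
def proj(p,X):
    c=p['R']@np.asarray(X)+p['t']; return np.array([p['fx']*c[0]/c[2]+p['cx'],p['fy']*c[1]/c[2]+p['cy']])
def unproj(p,uv,z):
    d=np.array([(uv[0]-p['cx'])/p['fx'],(uv[1]-p['cy'])/p['fy'],1]);R=np.array(p['R']);t=np.array(p['t'])
    o=-R.T@t; d=R.T@d; return o+d*(z-o[2])/d[2]
E
python3 - <<'E'
from h import *
s=bot.read_state();print(s['time_s'],s['position'],s['tcp_rot'],s['opening'])
for n in ['top','scene']:
    p=capture(n); save(p,n+'0.png')
    for l in ['lever_grip','catch_knob','catch_pivot','corner','bar_center','shear','punch_stand','hammer','cup','bench_block']:
        print(n,l,[(np.array(r['point']),round(r['conf'],2)) for r in spot_point(l,p)])
im=[cv2.imread(f'pics/{n}0.png') for n in ['top','scene']]
E
```

```text
0.0 [0.2003 0.5913 0.2436] [[-0.9471  0.321  -0.001 ]
 [ 0.321   0.9471 -0.0019]
 [ 0.0004 -0.0021 -1.    ]] 0.9997533419831394
top lever_grip [(array([ 0.4494, -0.2018,  0.092 ]), 0.79), (array([ 0.6363, -0.1627, -0.0031]), 0.56)]
top catch_knob [(array([ 0.5612, -0.2413,  0.1092]), 0.77)]
top catch_pivot [(array([ 0.568 , -0.1971,  0.1132]), 0.61), (array([ 0.7112,  0.3698, -0.0015]), 0.61)]
top corner [(array([ 0.7054, -0.0128,  0.0475]), 0.53)]
top bar_center [(array([ 0.365 ,  0.0573, -0.0003]), 0.92), (array([0.477 , 0.3108, 0.0038]), 0.86), (array([0.3929, 0.5329, 0.0064]), 0.85), (array([0.2278, 0.301 , 0.0033]), 0.58)]
top shear []
top punch_stand [(array([0.7113, 0.369 , 0.0027]), 0.79), (array([ 0.5668, -0.1977,  0.1127]), 0.67)]
top hammer [(array([ 0.6326, -0.4985,  0.0008]), 0.88)]
top cup [(array([ 0.73  , -0.3364,  0.0005]), 0.96), (array([ 0.4468, -0.2004,  0.0956]), 0.49)]
top bench_block []
scene lever_grip [(array([ 0.4426, -0.2042,  0.0985]), 0.71)]
scene catch_knob [(array([ 0.5627, -0.2374,  0.11  ]), 0.69)]
scene catch_pivot [(array([ 0.5682, -0.1996,  0.1128]), 0.82)]
scene corner [(array([ 0.708 , -0.0104,  0.0493]), 0.66)]
scene bar_center [(array([0.4756, 0.3094, 0.0036]), 0.82), (array([0.2325, 0.305 , 0.0045]), 0.75), (array([0.3697, 0.0597, 0.0049]), 0.72), (array([0.3912, 0.532 , 0.002 ]), 0.63)]
scene shear [(array([ 0.6349, -0.1596,  0.0014]), 0.82)]
scene punch_stand [(array([ 0.6342, -0.5006, -0.0025]), 0.6)]
scene hammer [(array([ 0.6312, -0.5004, -0.0014]), 0.57)]
scene cup [(array([ 0.7308, -0.3353, -0.0023]), 0.63)]
scene bench_block [(array([ 0.3802, -0.4718,  0.0037]), 0.63)]
```

View pics/top0.png

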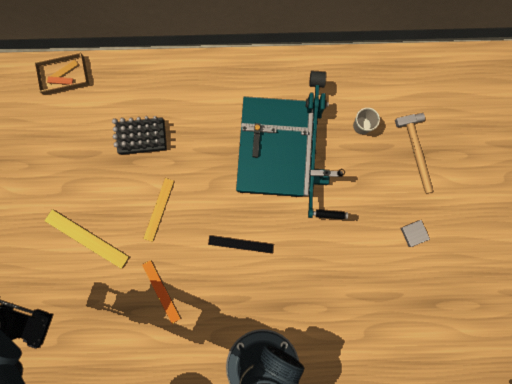

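View pics/scene0.png

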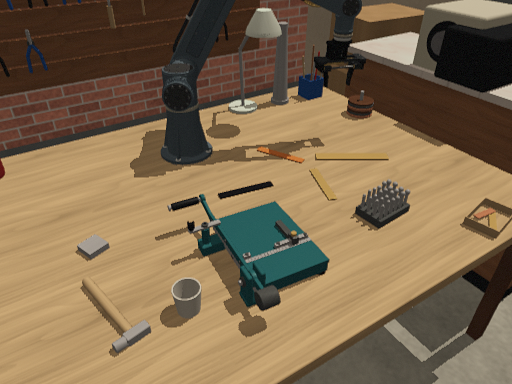

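The top view shows the shear in teal at about (275,145), with the lever grip at (335,214), the knob at (341,173) and the stop at (257,140). The target bar is the smaller yellow one at (160,210). The larger yellow, orange and black ones are decoys. Next I'll refine the shear and bar poses.

```bash
python3 - <<'E'
from h import *
p=capture('top'); I=cv2.cvtColor(p['pixels'],cv2.COLOR_RGB2HSV).astype(int)
teal=(I[...,0]>78)&(I[...,0]<105)&(I[...,1]>110)&(I[...,2]>35)
L=np.array([unproj(p,(np.where(teal[r,225:300])[0][0]+225-.5,r),.05)[:2] for r in range(106,184)])
B=np.array([unproj(p,(c,np.where(teal[150:205,c])[0][-1]+150+.5),.05)[:2] for c in range(245,298)])
def fit(P):
    for _ in range(3):
        vx,vy,x,y=cv2.fitLine(P.astype(np.float32),cv2.DIST_HUBER,0,.001,.001).ravel()
        r=abs((P-[x,y])@[-vy,vx]);P=P[r<.004]
    return np.array([vx,vy]),np.array([x,y]),r.std(),len(P)
a=fit(L);b=fit(B);print('L',a,np.degrees(np.arctan2(a[0][1],a[0][0])));print('B',b,np.degrees(np.arctan2(b[0][1],b[0][0])))
for l in ['bar_center']:
  for r in outline_of(l,p):
    m=r['region'];ys,xs=np.where(m)
    W=np.array([unproj(p,(x,y),.006)[:2] for x,y in zip(xs,ys)],np.float32)
    print(l,r['conf'],cv2.minAreaRect(W),W.mean(0),p['pixels'][m].mean(0))
    v=fit(W)[0];print(np.degrees(np.arctan2(v[1],v[0])))
v,q=a[:2]; w,s=b[:2]
yaw=(np.arctan(v[1]/v[0])+np.arctan2(-w[0]*np.sign(w[1]),abs(w[1])))/2
c,sn=np.cos(yaw),np.sin(yaw);X=np.array([c,sn]);Y=np.array([-sn,c])
# origin: (q-o).Y=.217 ; (s-o).X=-.13
o=X*((s@X)+.13)+Y*((q@Y)-.217)
print('yaw',np.degrees(yaw),'o',o)
for n,P in dict(pivot=(.5675,-.198),knob=(.562,-.2395),corner=(.7065,-.0115),grip=(.446,-.203)).items():
    d=np.array(P)-o;print(n,d@X,d@Y)
im=cv2.cvtColor(p['pixels'],cv2.COLOR_RGB2BGR)[70:240,215:385];im=cv2.resize(im,None,fx=3.5,fy=3.5,interpolation=cv2.INTER_CUBIC)
def pl(pts,col):
    u=[(proj(p,[*(o+X*x+Y*y),z])-[215,70]+.5)*3.5 for x,y,z in pts]
    cv2.polylines(im,[np.int32(u)],False,col,1)
e=.001
pl([(-.13,0,.05),(.165,0,.05),(.165,.217,.05),(-.13,.217,.05),(-.13,0,.05)],(0,0,255))
pl([(.055,.012,.062),(.055,.032,.062)],(0,255,255));pl([(.055,.108,.062),(.055,.212,.062)],(0,255,255))
pl([(-.065,-.045,.095),(-.065,-.085,.123)],(255,0,255))
cv2.imwrite('pics/c1.png',im)
E
```

```text
Traceback (most recent call last):
IndexError: index 0 is out of bounds for axis 0 with size 0
```

```bash
cat > fit.py <<'E'
from h import *
p=capture('top'); I=cv2.cvtColor(p['pixels'],cv2.COLOR_RGB2HSV).astype(int)
print(I[150,280],p['pixels'][150,280],p['pixels'][150,225])
f=p['pixels'].astype(int); teal=(f[...,1]-f[...,0]>15)
L=[];B=[]
for r in range(106,184):
    k=np.where(teal[r,225:300])[0]
    if len(k): L.append(unproj(p,(k[0]+225-.5,r),.05)[:2])
for c in range(245,298):
    k=np.where(teal[150:205,c])[0]
    if len(k): B.append(unproj(p,(c,k[-1]+150+.5),.05)[:2])
L=np.array(L);B=np.array(B)
def fit(P):
    for _ in range(3):
        vx,vy,x,y=cv2.fitLine(P.astype(np.float32),cv2.DIST_HUBER,0,.001,.001).ravel()
        r=abs((P-[x,y])@[-vy,vx])
        if P is L or P is B or len(P)<80: P=P[r<.004]
    return np.array([vx,vy]),np.array([x,y]),r.std(),len(P)
a=fit(L);b=fit(B);print('L',a,np.degrees(np.arctan2(a[0][1],a[0][0])));print('B',b,np.degrees(np.arctan2(b[0][1],b[0][0])))
for r in outline_of('bar_center',p):
    m=r['region'];ys,xs=np.where(m)
    W=np.array([unproj(p,(x,y),.006)[:2] for x,y in zip(xs,ys)],np.float32)
    v=cv2.fitLine(W,cv2.DIST_L2,0,.001,.001).ravel()
    print('bar',r['conf'],cv2.minAreaRect(W),W.mean(0),p['pixels'][m].mean(0),np.degrees(np.arctan2(v[1],v[0])))
v,q=a[:2]; w,s=b[:2]
yaw=(np.arctan(v[1]/v[0])+np.arctan2(-w[0]*np.sign(w[1]),abs(w[1])))/2
c,sn=np.cos(yaw),np.sin(yaw);X=np.array([c,sn]);Y=np.array([-sn,c])
o=X*((s@X)+.13)+Y*((q@Y)-.217)
print('yaw',np.degrees(yaw),'o',o)
for n,P in dict(pivot=(.5675,-.198),knob=(.562,-.2395),corner=(.7065,-.0115),grip=(.446,-.203)).items():
    d=np.array(P)-o;print(n,d@X,d@Y)
im=cv2.cvtColor(p['pixels'],cv2.COLOR_RGB2BGR)[70:240,215:385];im=cv2.resize(im,None,fx=3.5,fy=3.5,interpolation=cv2.INTER_CUBIC)
def pl(pts,col):
    u=[(proj(p,[*(o+X*x+Y*y),z])-[215,70]+.5)*3.5 for x,y,z in pts]
    cv2.polylines(im,[np.int32(u)],False,col,1)
pl([(-.13,0,.05),(.165,0,.05),(.165,.217,.05),(-.13,.217,.05),(-.13,0,.05)],(0,0,255))
pl([(.055,.012,.062),(.055,.032,.062)],(0,255,255));pl([(.055,.108,.062),(.055,.212,.062)],(0,255,255))
pl([(-.065,-.045,.095),(-.065,-.085,.123)],(255,0,255))
cv2.imwrite('pics/c1.png',im)
E
python3 fit.py
```

```text
[ 89 160  86] [32 86 84] [192 143  84]
L (array([ 0.9952, -0.0975], dtype=float32), array([0.6576, 0.0532], dtype=float32), np.float64(0.0004563832988057773), 74) -5.5953016
B (array([0.1003, 0.995 ], dtype=float32), array([ 0.5156, -0.0317], dtype=float32), np.float64(0.00046709621232643954), 53) 84.24384
bar 0.8 ((0.23006649315357208, 0.30015161633491516), (0.19928240776062012, 0.03160308301448822), 27.27701759338379) [0.2294 0.2996] [170.4714  92.5257  34.5374] 27.375101
bar 0.8 ((0.36716893315315247, 0.055616412311792374), (0.19841034710407257, 0.030580732971429825), 80.62078094482422) [0.3673 0.0536] [33.5329 28.8685 24.7167] 80.41152
bar 0.72 ((0.3966531455516815, 0.5296733975410461), (0.2867800295352936, 0.04618965834379196), 58.05718994140625) [0.396  0.5303] [210.0688 180.7102  79.1697] 57.904003
bar 0.64 ((0.4797890782356262, 0.3069958984851837), (0.03243127465248108, 0.1989453285932541), 70.4219970703125) [0.4783 0.3081] [211.6274 163.7972  72.0519] -19.24604
bar 0.55 ((0.5837593674659729, -0.21828286349773407), (0.09991581737995148, 0.01899474672973156), 88.66831970214844) [ 0.5826 -0.2165] [121.0642 111.6952  99.5508] 86.419235
yaw -5.6757274 o [ 0.6332 -0.1624]
pivot -0.06186073545070417 -0.04191025858387838
knob -0.06322949673684361 -0.08375074816510567
corner 0.05801331312505479 0.15742228973641503
grip -0.1822706001147819 -0.05890187803671252
```

View pics/c1.png

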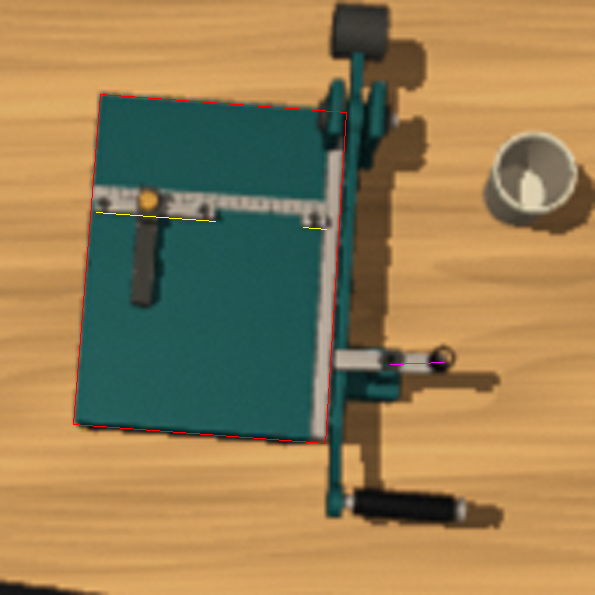

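The overlay fits: the red bed outline and the fence and catch lines match to about 1–2 mm. The shear yaw is about -5.7° with its origin near (0.634,-0.161). Next I'll plan the approach behind the knob.

```bash
cat > g.py <<'E'
from h import *
from scipy.spatial.transform import Rotation as Ro
YAW=np.radians(-5.7);X=np.array([np.cos(YAW),np.sin(YAW)]);Y=np.array([-X[1],X[0]]);O=np.array([.6343,-.1615])
def w(lx,ly,z): return np.array([*(O+X*lx+Y*ly),z])
def Rt(yaw):
    a=np.radians(yaw);y=np.array([np.cos(a),np.sin(a),0]);z=np.array([0,0,-1.]);return np.column_stack([np.cross(y,z),y,z])
def plan(wps,start=None):
    s=bot.read_state();p0=np.array(s['position']);R0=np.array(s['tcp_rot'])
    if start is not None:p0,R0=start
    print('t',s['time_s'],'pos',p0,'local',(p0[:2]-O)@X,(p0[:2]-O)@Y,'F',np.array(s['force']),'op',s['opening'],s['grasp_force'])
    lp=p0
    for pos,yaw in wps:
        pos=np.array(pos);rv=Ro.from_matrix(R0.T@Rt(yaw)).as_rotvec()
        print(pos,'row',np.round(R0.T@(pos-p0)/.5,3),np.round(rv/(np.pi/4),3),'mm',round(np.linalg.norm(pos-lp)*1e3,1));lp=pos
E
python3 - <<'E'
from g import *
print(capture('wrist')['mount'])
mid=[.40,.17,.245]
plan([(mid,33)])
P=w(-.065,-.045,.125); start=(np.array(mid),Rt(33))
plan([(w(-.096,-.085,.20),-5.7),(w(-.096,-.085,.125),-5.7)],start)
E
```

```text
[[-0.0001 -0.9662 -0.2579  0.0706]
 [ 1.     -0.0001  0.0001  0.0005]
 [-0.0001 -0.2579  0.9662 -0.1405]
 [ 0.      0.      0.      1.    ]]
t 1.3 pos [0.2006 0.5919 0.2446] local -0.506405553946174 0.7066214770566935 F [-0.3969  0.6947 -0.1056] op 0.9992244113535222 0.0
[0.4   0.17  0.245] row [-0.649 -0.671 -0.001] [ 0.    -0.     0.851] mm 466.7
t 1.3 pos [0.4   0.17  0.245] local -0.2660660170819316 0.30659030407721194 F [-0.3969  0.6947 -0.1056] op 0.9992244113535222 0.0
[ 0.5303 -0.2365  0.2   ] row [-0.824 -0.224  0.09 ] [0.   0.   0.86] mm 429.3
[ 0.5303 -0.2365  0.125 ] row [-0.824 -0.224  0.24 ] [0.   0.   0.86] mm 75.0
```

Emit:
jog_arm(
  rows="0 -0.649 -0.671 0 0 0 0.85;0 -0.649 -0.671 0 0 0 0.85;0 -0.649 -0.671 0 0 0 0.85;0 -0.649 -0.671 0 0 0 0.85;0 -0.649 -0.671 0 0 0 0.85;0 -0.649 -0.671 0 0 0 0.85;0 -0.649 -0.671 0 0 0 0.85;0 -0.649 -0.671 0 0 0 0.85;0 -0.649 -0.671 0 0 0 0.85;0 -0.649 -0.671 0 0 0 0.85;0 -0.649 -0.671 0 0 0 0.85;0 -0.649 -0.671 0 0 0 0.85;0 -0.649 -0.671 0 0 0 0.85",
)

```text
time_s: 2.38
position: [0.402, 0.1678, 0.2448]
tcp_rot: [[-0.54, 0.841, 0.001], [0.841, 0.54, -0.0], [-0.001, 0.001, -1.0]]
force: [-0.3, -0.1, 0.5]
opening: 0.093
grasp_force: 0.0
```

Emit:
jog_arm(
  rows="0 -0.824 -0.224 0.09 0 0 0.86;0 -0.824 -0.224 0.09 0 0 0.86;0 -0.824 -0.224 0.09 0 0 0.86;0 -0.824 -0.224 0.09 0 0 0.86;0 -0.824 -0.224 0.09 0 0 0.86;0 -0.824 -0.224 0.09 0 0 0.86;0 -0.824 -0.224 0.09 0 0 0.86;0 -0.824 -0.224 0.09 0 0 0.86;0 -0.824 -0.224 0.09 0 0 0.86;0 -0.824 -0.224 0.09 0 0 0.86;0 -0.824 -0.224 0.09 0 0 0.86;0 -0.824 -0.224 0.09 0 0 0.86;0 -0.824 -0.224 0.09 0 0 0.86",
)

```text
time_s: 3.47
position: [0.5308, -0.2347, 0.199]
tcp_rot: [[0.099, 0.995, -0.002], [0.995, -0.099, 0.002], [0.002, -0.002, -1.0]]
force: [0.4, 0.9, -0.3]
opening: 0.013
grasp_force: 0.0
```

```bash
python3 - <<'E'
from g import *
s=bot.read_state();p=capture('wrist')
M=np.array(p['mount']);T=np.eye(4);T[:3,:3]=s['tcp_rot'];T[:3,3]=s['position']
print(np.array(s['tcp_rot']))
for l in ['catch_knob','catch_pivot','lever_grip']:
    print(l,[((q:=np.array(r['point'])),r['conf'],(q[:2]-O)@X,(q[:2]-O)@Y) for r in spot_point(l,p)[:2]])
save(p,'w1.png')
def pt(a,sx):
    a=np.radians(a);k=np.array([np.sin(a),-np.cos(a)])*.04;t=np.array([np.cos(a),np.sin(a)])
    q=np.array([-.065,-.045])+k-t*sx; return w(q[0],q[1],.125)
plan([(w(-.096,-.085,.125),-5.7)]+[(pt(a,sx),-5.7) for a,sx in [(0,.025),(15,.026),(30,.0265),(45,.0265),(60,.0245),(75,.022),(90,.0195),(95,.018)]],(np.array(w(-.096,-.085,.125)),np.array(s['tcp_rot'])))
plan([(w(-.096,-.085,.125),-5.7)])
E
```

```text
[[ 0.0986  0.9951 -0.0016]
 [ 0.9951 -0.0986  0.0022]
 [ 0.002  -0.0018 -1.    ]]
catch_knob [(array([ 0.561 , -0.2363,  0.1098]), 0.77, np.float64(-0.06550845599733361), np.float64(-0.08171029428930847)), (array([ 0.6329, -0.1622,  0.0015]), 0.18, np.float64(-0.001323553973125126), np.float64(-0.0008355865486139549))]
catch_pivot [(array([ 0.5614, -0.1999,  0.1114]), 0.81, np.float64(-0.06872567266001763), np.float64(-0.04545054364282236))]
lever_grip [(array([ 0.4436, -0.203 ,  0.0949]), 0.87, np.float64(-0.18563532757724482), np.float64(-0.06023508242950286))]
t 3.6667 pos [ 0.5303 -0.2365  0.125 ] local -0.09600000000000003 -0.08500000000000003 F [-0.4472  0.6731  0.3805] op 0.0026064630914407983 0.0
[ 0.5303 -0.2365  0.125 ] row [0. 0. 0.] [-0.002 -0.003  0.001] mm 0.0
[ 0.5363 -0.2371  0.125 ] row [-0.     0.012 -0.   ] [-0.002 -0.003  0.001] mm 6.0
[ 0.546  -0.2435  0.125 ] row [-0.011  0.032 -0.   ] [-0.002 -0.003  0.001] mm 11.6
[ 0.5575 -0.2472  0.125 ] row [-0.016  0.056 -0.   ] [-0.002 -0.003  0.001] mm 12.1
[ 0.57   -0.2476  0.125 ] row [-0.014  0.081 -0.   ] [-0.002 -0.003  0.001] mm 12.5
[ 0.5833 -0.2431  0.125 ] row [-0.003  0.107 -0.   ] [-0.002 -0.003  0.001] mm 14.1
[ 0.5948 -0.2345  0.125 ] row [ 0.017  0.128 -0.   ] [-0.002 -0.003  0.001] mm 14.3
[ 0.603  -0.2232  0.125 ] row [ 0.041  0.142 -0.   ] [-0.002 -0.003  0.001] mm 14.0
[ 0.6049 -0.2183  0.125 ] row [ 0.051  0.145 -0.   ] [-0.002 -0.003  0.001] mm 5.2
t 3.6667 pos [ 0.5305 -0.2339  0.1997] local -0.09610290612219144 -0.08235965341369689 F [-0.4472  0.6731  0.3805] op 0.0026064630914407983 0.0
[ 0.5303 -0.2365  0.125 ] row [-0.005  0.     0.149] [-0.001 -0.001  0.004] mm 74.8
```

View pics/w1.png

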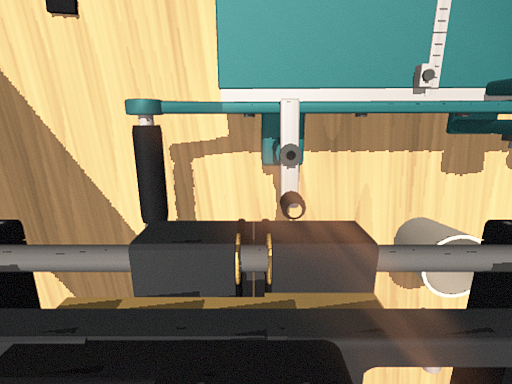

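The wrist view shows the grip at (148,170), the pivot at (290,155) and the knob at (292,205), all as expected. The closed fingers sit near (255,258). I'll check how thick the fingers look before pushing.

```bash
python3 - <<'E'
from g import *
p=capture('wrist');M=np.linalg.inv(np.array(p['mount']));print(p['fx'])
for q in [(0,0,.022),(0,.015,.022),(.0095,.015,.022),(.0095,-.015,.022),(0,0,0),(0,.0375,-.048),(.0375,.095,-.048),(.0375,.0375,-.048),(0.095,.0375,-.048)]:
    c=M@np.array([*q,1]);print(q,c[:2]/c[2]*p['fx']+[p['cx'],p['cy']],c[2])
E
```

```text
286.07857642427507
(0, 0, 0.022) [253.5858 236.2978] 0.17523217412750694
(0, 0.015, 0.022) [278.0728 236.2874] 0.17524269970168244
(0.0095, 0.015, 0.022) [278.4232 221.7026] 0.17279871166204894
(0.0095, -0.015, 0.022) [228.7535 221.722 ] 0.17277766051369794
(0, 0, 0) [253.6769 252.8055] 0.1539726619430205
(0, 0.0375, -0.048) [353.6891 311.4061] 0.10761458565776158
(0.0375, 0.095, -0.048) [531.3691 217.1925] 0.09800761248302145
(0.0375, 0.0375, -0.048) [363.5755 217.2563] 0.097967264448682
(0.095, 0.0375, -0.048) [383.1889  30.4738] 0.08317470526142666
```

Emit:
jog_arm(
  rows="0 -0.005 0 0.149 0 0 0;0 -0.005 0 0.149 0 0 0;0 -0.005 0 0.149 0 0 0;0 -0.005 0 0.149 0 0 0",
)

```text
time_s: 4.05
position: [0.5295, -0.2373, 0.124]
tcp_rot: [[0.098, 0.995, -0.004], [0.995, -0.098, 0.003], [0.002, -0.004, -1.0]]
force: [-0.3, 0.2, 0.6]
opening: 0.007
grasp_force: 0.0
```

Emit:
jog_arm(
  rows="0 0 0.012 0 0 0 0;0 -0.006 0.022 0 0 0 0;0 -0.011 0.032 0 0 0 0;0 -0.014 0.044 0 0 0 0;0 -0.016 0.056 0 0 0 0;0 -0.016 0.068 0 0 0 0;0 -0.014 0.081 0 0 0 0;0 -0.009 0.094 0 0 0 0;0 -0.003 0.107 0 0 0 0;0 0.007 0.118 0 0 0 0;0 0.017 0.128 0 0 0 0;0 0.029 0.136 0 0 0 0;0 0.041 0.142 0 0 0 0;0 0.047 0.145 0 0 0 0;0 0.051 0.147 0 0 0 0;0 0.051 0.147 0 0 0 0",
)

```text
time_s: 5.38
position: [0.6056, -0.2222, 0.1252]
tcp_rot: [[0.096, 0.995, -0.002], [0.995, -0.096, -0.004], [-0.004, -0.002, -1.0]]
force: [-4.2, -7.1, 0.9]
opening: 0.004
grasp_force: 3.9
```

```bash
python3 - <<'E'
from g import *
p=capture('top')
for l in ['catch_knob','catch_pivot']:
    print(l,[((q:=np.array(r['point'])),r['conf'],(q[:2]-O)@X,(q[:2]-O)@Y) for r in spot_point(l,p)[:2]])
plan([(w(-.02,-.10,.20),-5.7)])
im=cv2.cvtColor(p['pixels'],cv2.COLOR_RGB2BGR)[70:240,215:385];cv2.imwrite('pics/c2.png',cv2.resize(im,None,fx=3.5,fy=3.5,interpolation=cv2.INTER_CUBIC))
p=capture('wrist')
for l in ['catch_knob','catch_pivot']:
    print(l,[((q:=np.array(r['point'])),r['conf'],(q[:2]-O)@X,(q[:2]-O)@Y) for r in spot_point(l,p)[:2]])
E
```

```text
catch_knob [(array([ 0.6328, -0.1611,  0.0013]), 0.69, np.float64(-0.0015323112548392423), np.float64(0.00024904260336904883))]
catch_pivot []
t 5.5333 pos [ 0.6056 -0.2223  0.1252] local -0.022568963821872175 -0.0633305252692404 F [-3.0062 -6.0305 -1.0858] op 0.0026081659185732517 3.5594181419946835
[ 0.6045 -0.259   0.2   ] row [-0.074  0.005 -0.149] [-0.002  0.004  0.002] mm 83.4
catch_knob [(array([ 0.6044, -0.2038,  0.1123]), 0.68, np.float64(-0.025550936127684665), np.float64(-0.04506051112669468))]
catch_pivot [(array([ 0.563 , -0.198 ,  0.1102]), 0.94, np.float64(-0.06732229127259265), np.float64(-0.04340102646030623))]
```

The catch is fully clear: the knob reads local (-25,-45), which is 90°. Next I'll back off and go to the grip.

Emit:
jog_arm(
  rows="0 -0.04 0 0 0 0 0;0.6 -0.074 0.005 -0.15 0 0 0;0.6 -0.074 0.005 -0.15 0 0 0;0.6 -0.074 0.005 -0.15 0 0 0;0.6 -0.074 0.005 -0.15 0 0 0",
)

```text
time_s: 6.1
position: [0.6069, -0.2583, 0.2029]
tcp_rot: [[0.1, 0.995, 0.006], [0.995, -0.1, -0.002], [-0.001, 0.006, -1.0]]
force: [-0.4, -0.3, -1.1]
opening: 0.225
grasp_force: 0.0
```

```bash
python3 - <<'E'
from g import *
plan([(w(-.185,-.064,.20),-5.7),(w(-.185,-.064,.098),-5.7)])
E
```

```text
t 6.1 pos [ 0.6069 -0.2583  0.2029] local -0.01764491976038192 -0.09905998326455757 F [-0.3656 -0.3231 -1.0658] op 0.22499599946443394 0.0
[ 0.4439 -0.2068  0.2   ] row [ 0.07  -0.335  0.004] [ 0.008  0.002 -0.   ] mm 171.0
[ 0.4439 -0.2068  0.098 ] row [ 0.07  -0.336  0.208] [ 0.008  0.002 -0.   ] mm 102.0
```

Emit:
jog_arm(
  rows="0.6 0.07 -0.335 0.004 0.008 0 0;0.6 0.07 -0.335 0.004 0.008 0 0;0.6 0.07 -0.335 0.004 0.008 0 0;0.6 0.07 -0.335 0.004 0.008 0 0;0.6 0.07 -0.335 0.004 0.008 0 0;0.6 0.07 -0.335 0.004 0.008 0 0;0.6 0.07 -0.336 0.208 0.008 0 0;0.6 0.07 -0.336 0.208 0.008 0 0;0.6 0.07 -0.336 0.208 0.008 0 0;0.6 0.07 -0.336 0.208 0.008 0 0;0.6 0.07 -0.336 0.208 0.008 0 0;0 0.07 -0.336 0.208 0.008 0 0;0 0.07 -0.336 0.208 0.008 0 0;0 0.07 -0.336 0.208 0.008 0 0;0 0.07 -0.336 0.208 0.008 0 0;0 0.07 -0.336 0.208 0.008 0 0;0 0.07 -0.336 0.208 0.008 0 0;0 0.07 -0.336 0.208 0.008 0 0",
)

```text
time_s: 7.6
position: [0.444, -0.2072, 0.0971]
tcp_rot: [[0.1, 0.995, -0.0], [0.995, -0.1, -0.002], [-0.002, 0.0, -1.0]]
force: [5.2, 2.4, 0.3]
opening: 0.252
grasp_force: 30.0
```

```bash
python3 - <<'E'
from g import *
s=bot.read_state();p=np.array(s['position'])
# grip centre now at TCP (x), z .095 ; hinge 335 ahead, 25 below
lx=(p[:2]-O)@X;ly=(p[:2]-O)@Y
H=lx+.335;hz=.07;r=np.hypot(.335,.025);a0=np.arctan2(.025,.335)
plan([(w(H-r*np.cos(a0+a),ly,hz+r*np.sin(a0+a)+p[2]-.095),-5.7) for a in np.r_[np.linspace(0,.8,11),.83]])
E
```

```text
t 7.6 pos [ 0.444  -0.2072  0.0971] local -0.18478469176208584 -0.0643716222572142 F [5.2255 2.4099 0.2992] op 0.2518024219670387 30.01849042251706
[ 0.444  -0.2072  0.0971] row [ 0. -0.  0.] [ 0.     0.002 -0.001] mm 0.0
[ 0.4471 -0.2075  0.1238] row [-0.     0.006 -0.053] [ 0.     0.002 -0.001] mm 26.9
[ 0.4523 -0.208   0.1501] row [-0.     0.017 -0.106] [ 0.     0.002 -0.001] mm 26.9
[ 0.4595 -0.2087  0.176 ] row [-0.     0.031 -0.158] [ 0.     0.002 -0.001] mm 26.9
[ 0.4688 -0.2097  0.2012] row [-0.     0.05  -0.208] [ 0.     0.002 -0.001] mm 26.9
[ 0.48   -0.2108  0.2256] row [-0.     0.072 -0.257] [ 0.     0.002 -0.001] mm 26.9
[ 0.4932 -0.2121  0.2489] row [-0.     0.099 -0.304] [ 0.     0.002 -0.001] mm 26.9
[ 0.5082 -0.2136  0.2712] row [-0.001  0.129 -0.348] [ 0.     0.002 -0.001] mm 26.9
[ 0.5249 -0.2153  0.2922] row [-0.001  0.163 -0.39 ] [ 0.     0.002 -0.001] mm 26.9
[ 0.5432 -0.2171  0.3118] row [-0.001  0.199 -0.429] [ 0.     0.002 -0.001] mm 26.9
[ 0.563  -0.2191  0.3298] row [-0.001  0.239 -0.465] [ 0.     0.002 -0.001] mm 26.9
[ 0.5708 -0.2199  0.3361] row [-0.001  0.255 -0.478] [ 0.     0.002 -0.001] mm 10.1
```

Emit:
jog_arm(
  rows="0 0 0.003 -0.026 0 0 0;0 0 0.006 -0.053 0 0 0;0 0 0.011 -0.08 0 0 0;0 0 0.017 -0.106 0 0 0;0 0 0.024 -0.132 0 0 0;0 0 0.031 -0.158 0 0 0;0 0 0.04 -0.183 0 0 0;0 0 0.05 -0.208 0 0 0;0 0 0.061 -0.233 0 0 0;0 0 0.072 -0.257 0 0 0;0 0 0.099 -0.304 0 0 0;0 0 0.129 -0.348 0 0 0;0 0 0.146 -0.369 0 0 0;0 0 0.163 -0.39 0 0 0;0 0 0.181 -0.41 0 0 0;0 0 0.199 -0.429 0 0 0;0 0 0.22 -0.448 0 0 0;0 0 0.239 -0.465 0 0 0;0 0 0.239 -0.465 0 0 0",
)

```text
time_s: 9.18
position: [0.5624, -0.2184, 0.3291]
tcp_rot: [[0.098, 0.995, -0.006], [0.995, -0.098, 0.0], [-0.0, -0.006, -1.0]]
force: [-1.4, 0.2, 6.5]
opening: 0.259
grasp_force: 30.0
```

```bash
python3 - <<'E'
from g import *
plan([])
E
```

```text
t 9.1833 pos [ 0.5624 -0.2184  0.3291] local -0.06592885600913048 -0.06380173935228607 F [-1.4469  0.1633  6.466 ] op 0.2593544344142997 30.031708292663097
```

Emit:
jog_arm(
  rows="0 0 0.004 -0.003 0 0 0;0 0 0.008 -0.006 0 0 0;0 0 0.008 -0.006 0 0 0;0 0 0.008 -0.006 0 0 0",
)

```text
time_s: 9.52
position: [0.5632, -0.2185, 0.3298]
tcp_rot: [[0.099, 0.995, -0.012], [0.995, -0.099, 0.002], [0.001, -0.012, -1.0]]
force: [-5.0, -0.3, 1.5]
opening: 0.256
grasp_force: 30.0
```

Emit:
jog_arm(
  rows="0 0 0.006 -0.005 0 0 0;0 0 0.012 -0.01 0 0 0;0 0 0.016 -0.014 0 0 0;0 0 0.016 -0.014 0 0 0;0 0 0.016 -0.014 0 0 0",
)

```text
time_s: 9.93
position: [0.5635, -0.2184, 0.3301]
tcp_rot: [[0.099, 0.994, -0.036], [0.995, -0.099, 0.008], [0.004, -0.036, -0.999]]
force: [-15.0, -3.0, -13.6]
opening: 0.256
grasp_force: 30.0
```

```bash
python3 - <<'E'
from g import *
plan([])
p=capture('scene');save(p,'s2.png')
for l in ['lever_grip']:
    print(l,[(np.array(r['point']),r['conf']) for r in spot_point(l,p)[:2]])
im=cv2.imread('pics/s2.png')[120:320,130:350];cv2.imwrite('pics/s2c.png',cv2.resize(im,None,fx=2.7,fy=2.7,interpolation=cv2.INTER_CUBIC))
E
```

```text
t 9.9333 pos [ 0.5635 -0.2184  0.3301] local -0.06480455681261534 -0.0636291202987513 F [-14.9626  -2.9591 -13.6429] op 0.2561814804832804 29.954766165465117
lever_grip [(array([ 0.5611, -0.2154,  0.3311]), 0.83)]
```

The lever is at its stop: the position matches 0.8 rad and the resistance is about 20 N. I'll relax the push, release and rise.

Emit:
jog_arm(
  rows="0 0 -0.016 0.014 0 0 0;0 0 -0.016 0.014 0 0 0;0.6 0 -0.016 0.014 0 0 0;0.6 0 -0.016 0.014 0 0 0;0.6 0 -0.016 0.014 0 0 0;0.6 0 -0.016 0.014 0 0 0;0.6 0 -0.016 0.014 0 0 0;0.6 0 -0.016 -0.12 0 0 0;0.6 0 -0.016 -0.12 0 0 0;0.6 0 -0.016 -0.12 0 0 0",
)

```text
time_s: 10.87
position: [0.5691, -0.2202, 0.4045]
tcp_rot: [[0.099, 0.995, 0.006], [0.995, -0.099, -0.006], [-0.006, 0.006, -1.0]]
force: [1.4, 0.2, 0.9]
opening: 0.592
grasp_force: 0.0
```

```bash
python3 - <<'E'
from g import *
B=[.479,.3075]
plan([([.52,.05,.39],33)])
plan([([*B,.20],70.6)],(np.array([.52,.05,.39]),Rt(33)))
E
```

```text
t 10.8667 pos [ 0.5691 -0.2202  0.4045] local -0.0590251733016609 -0.06491628881717365 F [1.4231 0.1907 0.8565] op 0.5919896810134823 0.0
[0.52 0.05 0.39] row [ 0.528 -0.151  0.025] [ 0.005  0.01  -0.859] mm 275.0
t 10.8667 pos [0.52 0.05 0.39] local -0.13474097871734778 0.19910200565110145 F [1.4231 0.1907 0.8565] op 0.5919896810134823 0.0
[0.479  0.3075 0.2   ] row [0.477 0.212 0.38 ] [ 0.     0.    -0.836] mm 322.6
```

Emit:
jog_arm(
  rows="0.6 0.528 -0.151 0.025 0 0 -0.86;0.6 0.528 -0.151 0.025 0 0 -0.86;0.6 0.528 -0.151 0.025 0 0 -0.86;0.6 0.528 -0.151 0.025 0 0 -0.86;0.6 0.528 -0.151 0.025 0 0 -0.86;0.6 0.528 -0.151 0.025 0 0 -0.86;0.6 0.528 -0.151 0.025 0 0 -0.86;0.6 0.528 -0.151 0.025 0 0 -0.86",
)

```text
time_s: 11.53
position: [0.5154, 0.0562, 0.3857]
tcp_rot: [[-0.55, 0.835, -0.007], [0.835, 0.55, 0.003], [0.006, -0.004, -1.0]]
force: [0.0, -0.2, 0.2]
opening: 0.599
grasp_force: 0.0
```

Emit:
jog_arm(
  rows="0.6 0.477 0.212 0.38 0 0 -0.836;0.6 0.477 0.212 0.38 0 0 -0.836;0.6 0.477 0.212 0.38 0 0 -0.836;0.6 0.477 0.212 0.38 0 0 -0.836;0.6 0.477 0.212 0.38 0 0 -0.836;0.6 0.477 0.212 0.38 0 0 -0.836;0.6 0.477 0.212 0.38 0 0 -0.836;0.6 0.477 0.212 0.38 0 0 -0.836;0.6 0.477 0.212 0.38 0 0 -0.836;0.6 0.477 0.212 0.38 0 0 -0.836",
)

```text
time_s: 12.37
position: [0.4743, 0.3097, 0.1947]
tcp_rot: [[-0.944, 0.329, -0.008], [0.329, 0.944, -0.001], [0.008, -0.003, -1.0]]
force: [0.2, -0.6, 0.3]
opening: 0.601
grasp_force: 0.0
```

```bash
cat >> g.py <<'E'
def wcam():
    s=bot.read_state();p=capture('wrist');M=np.array(p['mount'])
    R=np.array(s['tcp_rot'])@M[:3,:3];c=np.array(s['tcp_rot'])@M[:3,3]+s['position']
    p['R']=R.T;p['t']=-R.T@c;return p
E
python3 - <<'E'
from g import *
p=wcam();save(p,'w3.png')
for r in outline_of('bar_center',p):
    m=r['region'];ys,xs=np.where(m)
    W=np.array([unproj(p,(x,y),.006)[:2] for x,y in zip(xs,ys)],np.float32)
    v=cv2.fitLine(W,cv2.DIST_L2,0,.001,.001).ravel()
    print('bar',r['conf'],cv2.minAreaRect(W),W.mean(0),p['pixels'][m].mean(0),np.degrees(np.arctan2(v[1],v[0])),xs.min(),xs.max(),ys.min(),ys.max())
for q in (p,capture('top')):
  for r in spot_point('bar_center',q): print(r['point'],r['conf'])
  print([(r['point'],r['conf']) for r in spot_point('lever_grip',q)[:2]])
plan([])
E
```

```text
bar 0.85 ((0.2946856915950775, 0.3383285105228424), (0.0520358569920063, 0.031247921288013458), 27.5675106048584) [0.3011 0.3393] [248.16   170.8566  86.6053] 48.44475 193 249 0 38
bar 0.82 ((0.3704231381416321, 0.09569063782691956), (0.13108517229557037, 0.030115049332380295), 80.93788146972656) [0.3712 0.0989] [32.1806 29.6102 29.7922] 81.72061 0 106 135 178
bar 0.66 ((0.3816280961036682, 0.5164554119110107), (0.24343949556350708, 0.04522648826241493), 57.71826934814453) [0.3829 0.5161] [244.5346 215.2337 120.9595] 58.93785 295 511 0 83
bar 0.55 ((0.4671899378299713, 0.31593436002731323), (0.03131510689854622, 0.17836883664131165), 71.14691925048828) [0.461  0.3175] [249.2866 215.2588 121.9926] -19.25616 242 270 92 243
[0.3626, 0.0583, 0.0026] 0.91
[0.3926, 0.5352, 0.0034] 0.66
[0.4792, 0.308, 0.0022] 0.64
[]
[0.3648, 0.055, 0.0003] 0.67
[0.2284, 0.3032, 0.0041] 0.57
[([0.5668, -0.2096, 0.3303], 0.88)]
t 12.7167 pos [0.4757 0.3083 0.1972] local -0.2044585504958222 0.45172861492507865 F [-0.1698 -1.01    0.4577] op 0.5988902881504722 0.0
```

View pics/w3.png

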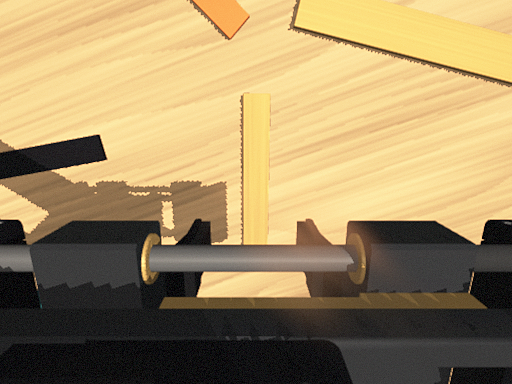

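The bar runs along columns 242–270 from row 92, centred between the fingertips at (200,240) and (307,240). I'll descend and grasp.

```bash
python3 - <<'E'
from g import *
plan([([.478,.310,.0245],70.8)])
E
```

```text
t 12.7167 pos [0.4757 0.3083 0.1972] local -0.2044585504958222 0.45172861492507865 F [-0.1698 -1.01    0.4577] op 0.5988902881504722 0.0
[0.478  0.31   0.0245] row [-0.005  0.005  0.345] [-0.    -0.006 -0.006] mm 172.7
```

Emit:
jog_arm(
  rows="0.6 -0.005 0.005 0.08 0 -0.006 -0.006;0.6 -0.005 0.005 0.16 0 -0.006 -0.006;0.6 -0.005 0.005 0.24 0 -0.006 -0.006;0.6 -0.005 0.005 0.29 0 -0.006 -0.006;0.6 -0.005 0.005 0.32 0 -0.006 -0.006;0.6 -0.005 0.005 0.345 0 -0.006 -0.006;0.6 -0.005 0.005 0.345 0 -0.006 -0.006;0.6 -0.005 0.005 0.345 0 -0.006 -0.006",
)

```text
time_s: 13.38
position: [0.4778, 0.3106, 0.0241]
tcp_rot: [[-0.945, 0.328, -0.0], [0.328, 0.945, -0.0], [0.0, -0.0, -1.0]]
force: [-0.1, -0.3, 1.1]
opening: 0.598
grasp_force: 0.0
```

Emit:
jog_arm(
  rows="0 0 0 0 0 0 0;0 0 0 0 0 0 0;0 0 0 0 0 0 0;0 0 0 0 0 0 0;0 0 0 0 0 0 0;0 0 0 0 0 0 0;0 0 0 0 0 0 0;0 0 0 0 0 0 0",
)

```text
time_s: 14.05
position: [0.4771, 0.3109, 0.0239]
tcp_rot: [[-0.945, 0.327, -0.001], [0.327, 0.945, -0.001], [0.001, -0.001, -1.0]]
force: [0.1, 0.1, 3.0]
opening: 0.34
grasp_force: 30.0
```

```bash
python3 - <<'E'
from g import *
plan([([.478,.310,.224],70.8)])
E
```

```text
t 14.05 pos [0.4771 0.3109 0.0239] local -0.20332119866292736 0.4544523231720975 F [0.1044 0.0783 2.9744] op 0.34041790181761666 29.99912738800049
[0.478 0.31  0.224] row [-0.002 -0.002 -0.4  ] [-0.001 -0.001  0.003] mm 200.1
```

Emit:
jog_arm(
  rows="0 0 0 -0.05 0 0 0;0 0 0 -0.1 0 0 0;0 0 0 -0.18 0 0 0;0 0 0 -0.26 0 0 0;0 0 0 -0.34 0 0 0;0 0 0 -0.4 0 0 0;0 0 0 -0.4 0 0 0",
)

```text
time_s: 14.63
position: [0.4804, 0.3125, 0.2297]
tcp_rot: [[-0.945, 0.327, 0.01], [0.327, 0.945, 0.004], [-0.008, 0.007, -1.0]]
force: [1.5, -0.0, -4.0]
opening: 0.333
grasp_force: 30.0
```

```bash
python3 - <<'E'
from g import *
m=np.array([.56,.15,.224])
plan([(m,33)])
plan([(w(.012,.117,.224),-5.7)],(m,Rt(33)))
E
```

```text
t 14.6333 pos [0.4804 0.3125 0.2297] local -0.20022121315787614 0.4563260863479223 F [ 1.4952 -0.0006 -4.0183] op 0.33327252574014526 29.99241203069687
[0.56  0.15  0.224] row [-0.257 -0.255  0.012] [0.012 0.007 0.843] mm 181.0
t 14.6333 pos [0.56  0.15  0.224] local -0.10487073089326258 0.30258035263696964 F [ 1.4952 -0.0006 -4.0183] op 0.33327252574014526 29.99241203069687
[ 0.6579 -0.0463  0.224 ] row [-0.436 -0.05   0.   ] [0.   0.   0.86] mm 219.3
```

Emit:
jog_arm(
  rows="0 -0.05 -0.05 0.012 0 0 0.16;0 -0.11 -0.11 0.012 0 0 0.32;0 -0.17 -0.17 0.012 0 0 0.48;0 -0.22 -0.22 0.012 0 0 0.64;0 -0.257 -0.255 0.012 0 0 0.76;0 -0.257 -0.255 0.012 0 0 0.845;0 -0.257 -0.255 0.012 0 0 0.845;0 -0.257 -0.255 0.012 0 0 0.845",
)

```text
time_s: 15.3
position: [0.5554, 0.1482, 0.2155]
tcp_rot: [[-0.544, 0.839, -0.007], [0.839, 0.544, -0.001], [0.003, -0.006, -1.0]]
force: [-0.4, -0.6, -4.1]
opening: 0.339
grasp_force: 30.0
```

Emit:
jog_arm(
  rows="0 -0.06 -0.01 0 0 0 0.15;0 -0.14 -0.02 0 0 0 0.3;0 -0.22 -0.03 0 0 0 0.45;0 -0.3 -0.04 0 0 0 0.6;0 -0.37 -0.045 0 0 0 0.74;0 -0.42 -0.05 0 0 0 0.86;0 -0.436 -0.05 0 0 0 0.86;0 -0.436 -0.05 0 0 0 0.86;0 -0.436 -0.05 0 0 0 0.86",
)

```text
time_s: 16.05
position: [0.6531, -0.0465, 0.2164]
tcp_rot: [[0.099, 0.995, -0.005], [0.995, -0.099, 0.001], [0.0, -0.005, -1.0]]
force: [-0.4, 0.0, -4.2]
opening: 0.34
grasp_force: 30.0
```

```bash
python3 - <<'E'
from g import *
plan([(w(.012,.117,.224),-5.7),(w(.012,.117,.100),-5.7)])
p=wcam();save(p,'w4.png')
for r in spot_point('corner',p): q=np.array(r['point']);print(q,r['conf'],(q[:2]-O)@X,(q[:2]-O)@Y)
for n,q in dict(fenceR=(.055,.032,.062),fenceL=(.055,.108,.062),fenceend=(.055,.212,.062),stop=(.055,.157,.064),stopend=(-.025,.157,.064),bed=(-.13,.217,.05)).items(): print(n,proj(p,w(*q)))
E
```

```text
t 16.05 pos [ 0.6531 -0.0465  0.2164] local 0.007255160148938345 0.11625496789989456 F [-0.3697  0.0438 -4.1824] op 0.3399927189880234 29.992553293704987
[ 0.6579 -0.0463  0.224 ] row [ 0.001  0.009 -0.015] [-0.007 -0.     0.001] mm 9.0
[ 0.6579 -0.0463  0.1   ] row [0.001 0.011 0.233] [-0.007 -0.     0.001] mm 124.0
[ 0.7043 -0.0039  0.0518] 0.8 0.054001097337688396 0.16377314030794402
fenceR [296.0723 258.1953]
fenceL [298.8515 193.4987]
fenceend [303.2863  90.2588]
stop [301.1482 147.4086]
stopend [222.418  147.3356]
bed [118.5874  86.0813]
```

View pics/w4.png

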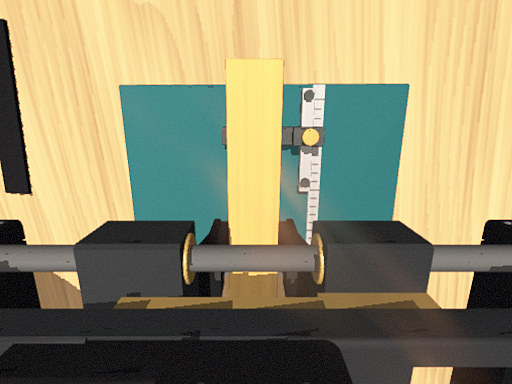

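The bar is held at columns 228–283, with its end at row 58. The stop lies at rows 127–147, the fence front face is at column 302, and the bed edge matches the model. Now I'll measure the stop face and the bar end.

```bash
python3 - <<'E'
from g import *
p=wcam();f=p['pixels'].astype(int)
for c in (226,287,291): print(c,[(r,*f[r,c]) for r in range(122,152,2)])
loc=lambda q:((q[:2]-O)@X,(q[:2]-O)@Y)
for r in (145,147,149): print(r,loc(unproj(p,(289,r),.064)),loc(unproj(p,(289,r),.05)))
z=bot.read_state()['position'][2]-.0239+.006
print('end',loc(unproj(p,(228,58),z)),loc(unproj(p,(282.5,58),z)))
yel=(f[...,0]>200)&(f[...,1]>150)&(f[...,2]<150)
for r in range(62,215,12):
    k=np.where(yel[r,205:300])[0]+205
    if len(k):print(r,k[0],k[-1],loc(unproj(p,(k[0]-.5,r),z)),loc(unproj(p,(k[-1]+.5,r),z)))
E
```

```text
226 [(122, np.int64(186), np.int64(150), np.int64(106)), (124, np.int64(194), np.int64(174), np.int64(135)), (126, np.int64(193), np.int64(174), np.int64(136)), (128, np.int64(194), np.int64(148), np.int64(97)), (130, np.int64(195), np.int64(154), np.int64(110)), (132, np.int64(195), np.int64(151), np.int64(108)), (134, np.int64(197), np.int64(152), np.int64(108)), (136, np.int64(200), np.int64(154), np.int64(109)), (138, np.int64(158), np.int64(129), np.int64(99)), (140, np.int64(155), np.int64(127), np.int64(99)), (142, np.int64(153), np.int64(132), np.int64(104)), (144, np.int64(149), np.int64(124), np.int64(99)), (146, np.int64(110), np.int64(93), np.int64(68)), (148, np.int64(105), np.int64(95), np.int64(71)), (150, np.int64(111), np.int64(124), np.int64(112))]
287 [(122, np.int64(65), np.int64(135), np.int64(133)), (124, np.int64(66), np.int64(139), np.int64(138)), (126, np.int64(54), np.int64(122), np.int64(124)), (128, np.int64(109), np.int64(101), np.int64(92)), (130, np.int64(115), np.int64(112), np.int64(106)), (132, np.int64(114), np.int64(111), np.int64(105)), (134, np.i
[... 2983 characters left out ...]
0605366), np.float64(0.16571954878416428)) (np.float64(0.02170243317653431), np.float64(0.16577483459113201))
170 228 280 (np.float64(-0.00779403297141436), np.float64(0.15898458679660368)) (np.float64(0.021876580913756397), np.float64(0.15904448088717515))
182 228 279 (np.float64(-0.00794398488834143), np.float64(0.15209963391743914)) (np.float64(0.02148898650804913), np.float64(0.15216415811427808))
194 228 279 (np.float64(-0.00809729007017342), np.float64(0.14506071787905367)) (np.float64(0.02166464338965804), np.float64(0.14513124567421795))
206 228 279 (np.float64(-0.008254062268695217), np.float64(0.13786261583604564)) (np.float64(0.021844269759525272), np.float64(0.13793940371715618))
```

Emit:
jog_arm(
  rows="0 0.001 0.011 0.06 -0.007 0 0;0 0.001 0.011 0.12 -0.007 0 0;0 0.001 0.011 0.18 -0.007 0 0;0 0.001 0.011 0.22 -0.007 0 0;0 0.001 0.011 0.233 -0.007 0 0;0 0.001 0.011 0.233 -0.007 0 0;0 0.001 0.011 0.233 -0.007 0 0",
)

```text
time_s: 16.78
position: [0.6602, -0.0475, 0.1019]
tcp_rot: [[0.1, 0.995, 0.005], [0.995, -0.1, -0.002], [-0.001, 0.005, -1.0]]
force: [0.1, -0.3, -3.0]
opening: 0.337
grasp_force: 30.0
```

```bash
python3 - <<'E'
from g import *
plan([(w(.012,.0545,.100),-5.7),(w(.012,.0545,.0755),-5.7)])
E
```

```text
t 16.7833 pos [ 0.6602 -0.0475  0.1019] local 0.014407630006495227 0.11596146523587114 F [ 0.0581 -0.3262 -2.9711] op 0.3374408924721176 29.992387890815735
[ 0.6517 -0.1085  0.1   ] row [-0.123 -0.005  0.004] [ 0.006  0.001 -0.001] mm 61.5
[ 0.6517 -0.1085  0.0755] row [-0.123 -0.005  0.053] [ 0.006  0.001 -0.001] mm 24.5
```

Emit:
jog_arm(
  rows="0 -0.03 -0.005 0.004 0.006 0 0;0 -0.06 -0.005 0.004 0.006 0 0;0 -0.09 -0.005 0.004 0.006 0 0;0 -0.115 -0.005 0.004 0.006 0 0;0 -0.123 -0.005 0.004 0.006 0 0;0 -0.123 -0.005 0.004 0.006 0 0;0 -0.123 -0.005 0.02 0.006 0 0;0 -0.123 -0.005 0.036 0.006 0 0;0 -0.123 -0.005 0.048 0.006 0 0;0 -0.123 -0.005 0.052 0.006 0 0;0 -0.123 -0.005 0.052 0.006 0 0",
)

```text
time_s: 17.7
position: [0.6505, -0.1084, 0.0743]
tcp_rot: [[0.1, 0.995, -0.003], [0.995, -0.1, -0.0], [-0.001, -0.003, -1.0]]
force: [0.9, 0.2, -4.1]
opening: 0.337
grasp_force: 30.0
```

```bash
python3 - <<'E'
from g import *
plan([(w(.035,.0545,.0755),-5.7),(w(.040,.0545,.0755),-5.7)])
p=wcam();f=p['pixels'];print(np.array(bot.read_state()['tcp_rot']))
save(p,'w5.png')
im=cv2.imread('pics/w5.png')[60:260,180:360];cv2.imwrite('pics/w5c.png',cv2.resize(im,None,fx=3,fy=3,interpolation=cv2.INTER_CUBIC))
E
```

```text
t 17.7 pos [ 0.6505 -0.1084  0.0743] local 0.010883649715488853 0.05441769458312605 F [ 0.8812  0.1808 -4.0952] op 0.33650553138981126 29.99241828918457
[ 0.6745 -0.1107  0.0755] row [ 0.     0.048 -0.002] [-0.004  0.001 -0.001] mm 24.1
[ 0.6795 -0.1112  0.0755] row [ 0.     0.058 -0.002] [-0.004  0.001 -0.001] mm 5.0
[[ 0.1004  0.9949 -0.0017]
 [ 0.9949 -0.1004 -0.0007]
 [-0.0008 -0.0017 -1.    ]]
```

View pics/w5c.png

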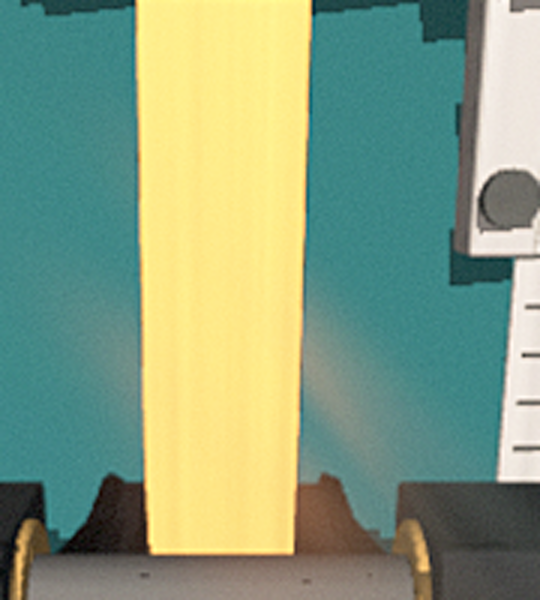

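The bar is parallel to the fence and hovering just above the bed, with its end short of the stop. I'll creep to the fence.

Emit:
jog_arm(
  rows="0 0 0.012 -0.001 0 0 0;0 0 0.024 -0.001 0 0 0;0 0 0.036 -0.001 0 0 0;0 0 0.046 -0.001 0 0 0;0 0 0.052 -0.001 0 0 0;0 0 0.056 -0.001 0 0 0;0 0 0.06 -0.001 0 0 0;0 0 0.064 -0.001 0 0 0;0 0 0.064 -0.001 0 0 0",
)

```text
time_s: 18.5
position: [0.6795, -0.1122, 0.0749]
tcp_rot: [[0.1, 0.995, -0.01], [0.995, -0.1, -0.0], [-0.001, -0.01, -1.0]]
force: [-7.1, 0.2, -1.2]
opening: 0.335
grasp_force: 30.0
```

```bash
python3 - <<'E'
from g import *
plan([]);print(bot.read_state()['moment'],np.array(bot.read_state()['tcp_rot']))
E
```

```text
t 18.5 pos [ 0.6795 -0.1122  0.0749] local 0.0400725484108825 0.05349683995066546 F [-7.1448  0.2455 -1.1587] op 0.33493442086178554 30.041246116161346
[-0.2155  1.1314  0.3006] [[ 0.0998  0.995  -0.0098]
 [ 0.995  -0.0998 -0.    ]
 [-0.001  -0.0097 -1.    ]]
```

Emit:
jog_arm(
  rows="0 0.004 0 0 0 0 0;0 0.008 0 0 0 0 0;0 0.012 0 0 0 0 0;0 0.015 0 0 0 0 0;0 0.018 0 0 0 0 0;0 0.02 0 0 0 0 0;0 0.02 0 0 0 0 0;0 0.02 0 0 0 0 0",
)

```text
time_s: 19.17
position: [0.6802, -0.1053, 0.0745]
tcp_rot: [[0.099, 0.995, -0.01], [0.995, -0.099, -0.005], [-0.006, -0.009, -1.0]]
force: [-7.5, -7.0, -3.8]
opening: 0.338
grasp_force: 30.0
```

```bash
python3 - <<'E'
from g import *
plan([])
E
```

```text
t 19.1667 pos [ 0.6802 -0.1053  0.0745] local 0.040044848938839306 0.06044945359459612 F [-7.5057 -7.0232 -3.7913] op 0.33760281173708284 30.031861066818237
```

Emit:
jog_arm(
  rows="0 0 0 0.002 0 0 0;0 0 0 0.003 0 0 0;0 0 0 0.003 0 0 0;0.45 0 0 0.003 0 0 0;0.45 0 0 0.003 0 0 0;0.45 0 0 0.003 0 0 0;0.45 0 0 0.003 0 0 0",
)

```text
time_s: 19.75
position: [0.6844, -0.1028, 0.0748]
tcp_rot: [[0.102, 0.995, 0.0], [0.995, -0.102, -0.001], [-0.001, 0.0, -1.0]]
force: [-1.5, -1.0, -0.3]
opening: 0.444
grasp_force: 0.8
```

```bash
python3 - <<'E'
from g import *
plan([(w(.040,.063,.078),-5.7),(w(.04,.063,.16),-5.7)])
E
```

```text
t 19.75 pos [ 0.6844 -0.1028  0.0748] local 0.04399683192963798 0.06335658706149903 F [-1.543  -1.0327 -0.2727] op 0.4436569218043977 0.7911619730293751
[ 0.6804 -0.1028  0.078 ] row [-0.001 -0.008 -0.006] [ 0.     0.002 -0.003] mm 5.1
[ 0.6804 -0.1028  0.16  ] row [-0.001 -0.008 -0.17 ] [ 0.     0.002 -0.003] mm 82.0
```

Emit:
jog_arm(
  rows="0.45 0 -0.008 -0.002 0 0 0;0.5 0 -0.008 -0.01 0 0 0;0.5 0 -0.008 -0.03 0 0 0;0.5 0 -0.008 -0.06 0 0 0;0.5 0.03 -0.008 -0.12 0 0 0;0.5 0.06 -0.008 -0.18 0 0 0;0.5 0.08 -0.008 -0.22 0 0 0;0.5 0.08 -0.008 -0.22 0 0 0;0.5 0.08 -0.008 -0.22 0 0 0",
)

```text
time_s: 20.5
position: [0.6856, -0.0617, 0.1869]
tcp_rot: [[0.1, 0.995, 0.005], [0.995, -0.1, -0.002], [-0.002, 0.005, -1.0]]
force: [0.2, -0.1, -0.2]
opening: 0.498
grasp_force: 0.0
```

```bash
python3 - <<'E'
from g import *
plan([])
p=wcam();save(p,'w6.png')
im=cv2.imread('pics/w6.png')[0:300,150:400];cv2.imwrite('pics/w6c.png',cv2.resize(im,None,fx=2,fy=2,interpolation=cv2.INTER_CUBIC))
q=capture('top');save(q,'t6.png');im=cv2.imread('pics/t6.png')[70:240,215:385];cv2.imwrite('pics/t6c.png',cv2.resize(im,None,fx=3.5,fy=3.5,interpolation=cv2.INTER_CUBIC))
for k in (p,q,capture('scene')):
    print([(np.array(r['point']),r['conf']) for r in spot_point('bar_center',k)])
    print([(np.array(r['point']),r['conf']) for r in spot_point('lever_grip',k)[:1]])
print('want bar',w(.04,.0605,.053))
E
```

```text
t 20.5 pos [ 0.6856 -0.0617  0.1869] local 0.04116514966160225 0.10437378870655303 F [ 0.1677 -0.1109 -0.2213] op 0.4978848469780491 0.0
[(array([ 0.6822, -0.1048,  0.0516]), 0.92), (array([ 0.7053, -0.0096,  0.0524]), 0.35)]
[]
[(array([0.3962, 0.5335, 0.0055]), 0.81), (array([ 0.6796, -0.1073,  0.052 ]), 0.6)]
[(array([ 0.5665, -0.2115,  0.3269]), 0.85)]
[(array([ 0.6754, -0.1059,  0.0559]), 0.8), (array([0.3906, 0.5297, 0.0034]), 0.77), (array([0.3642, 0.0588, 0.0039]), 0.73), (array([0.2336, 0.306 , 0.0033]), 0.62)]
[(array([ 0.5601, -0.2141,  0.328 ]), 0.96)]
want bar [ 0.6801 -0.1053  0.053 ]
```

View pics/w6c.png

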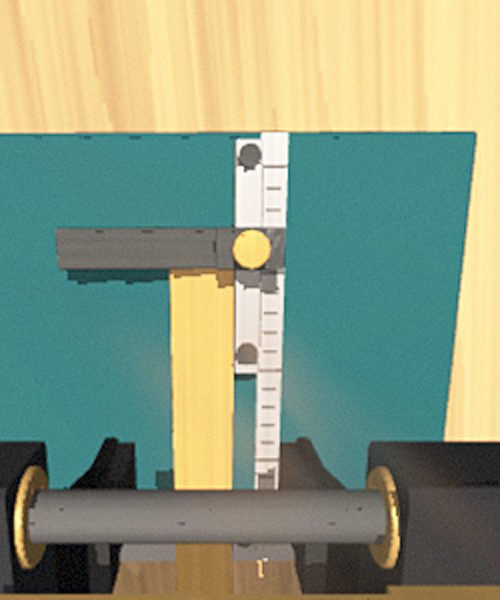

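The bar lies flush along the fence (crop column 234) with its end against the stop (row 270). The lever grip still reads about z = 0.328 m. Handing in.

```bash
python3 -c "
from rig import bot; print(bot.hand_in())"
```

```text
the job is handed in; nothing more can be done
None
```

The job is handed in: the catch is swung fully clear, the lever is up at its stop, and the brass bar lies flat on the bed against the fence and the length stop. The arm is clear of everything. It took about 21 s of the 72 s allowed, and the handing-in call gave no verdict.

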